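# Unlock the gas valve box and present its padlock

## Robot

A 7-joint arm with a two-finger parallel gripper is mounted at the origin on the work surface. World frame = base frame: x ahead of the robot, y to its left, z up, the work surface at z = 0. Lengths are in m, angles in rad, forces in N, time in s.
With the tool pointing down it reaches from about 0.425 to 0.925 m from the base axis. Payload 6.8 kg.
Tool frame: the origin (TCP) lies between the finger pads; the fingertips stand 25 mm ahead of it and the grasp point (between the pads) lies 6 mm ahead of it (tip_reach is the distance from the TCP to the fingertips, in m); z points along the fingers, y is the line along which they close (so a half turn about z gives the same grasp; the last joint's range is limited). The gripper opens to 85 mm and grips with 20 to 120 N. Pads are 22 mm wide; open, the fingers measure 114 mm over their backs; the gripper's body (76 mm by 85 mm) begins 54 mm behind the grasp point. The pads swing forward as they close: fully open they stand 13 mm farther back than shut.
Start: joints at [1.085, 0.477, 0.022, 1.555, -0.011, 1.109, -0.083], TCP at [0.249, -0.627, 0.256] pointing down, gripper open.
Joint ranges: [-2.96, 2.96], [-0.34, 2.1], [-1.41, 1.46], [0.24, 2.44], [-1.37, 4.51], [0.17, 1.92], [-2.96, 2.96]. Speed limits (rad/s): [2.39, 2.39, 3.14, 3.14, 3.14, 3.14, 3.14].

## Interface

Orientations are given as a unit quaternion [x, y, z, w].
In Python, from plant import get_state, get_image, camera_params, close_job, tip_reach gives the robot as it stands.
- The arm moves only by the tool apply_moves, never from a script. Its argument "moves" is a list that holds one entry, the list of rows, each a list of 4 numbers: the shift along the tool's x, y, z in cm, then the turn about the tool's z in degrees. A call has 1 to 20 rows; each row is the pose to reach, as a shift and turn from the pose commanded when the call began, along the tool's axes at that moment; what a row does not reach only later rows make up. A row lasts 1/10 s, in which the tool goes at most 50 mm and 8.59 degrees, less where a joint would pass 70% of its speed; a pose out of reach is approached as far as the arm can. A call with a gripper value outside its range is refused whole. "jaw" is the closure, from -1 (fully open) to 1 (shut), so that 0 is half open, set as the call begins (left out, the last holds). The fingers move at their own pace and stop on an object; "newtons" is the grip in N (left out, the last holds). Time passes only in rows, so rows that repeat a pose let the fingers close. It gives the time, the measured TCP pose, the force, the opening and the grip force at its end, in the units of the state.
- get_state(): the state, without advancing time (a new reading comes with each control period).
- get_image(name): name is "scene" or "top"; returns the picture (420x560x3 uint8, red, green, blue); there is no depth.
- camera_params(name): a dict with "K" (3x3 intrinsics, pixels), "dist_coeffs" ([k1, k2, p1, p2, k3] as OpenCV has them; the pictures are not rectified), "R" (3x3) and "t" (3): a world point X has camera coordinates R X + t. Camera axes: x right, y down, z forward; pixel columns grow to the right and rows downward; lengths in m; the calibration is good to about 2 mm. A picture is of the moment at which its call begins. camera_params takes no time and is no camera call.
- close_job(): hands the job in; it is judged then, once.
The state is a dict: "t": time; "joint_pos": joint angles; "dq": joint speeds; "tau": joint torques, N m; "ee_pos": TCP position; "eef_rot": TCP orientation; "ft_force": force on the tool from outside, world axes, zero at the start; "torque": the same for the moment, N m; "width": opening from 0.0 (shut) to 1.0 (fully open); "grasp_force": force on a finger pad.
Only numpy, scipy, OpenCV 4.12 (cv2) and the standard library are available. Lean on these libraries where they do the work, as an engineer would, in place of code of your own. Each camera call takes 0.05 s, during which the arm holds its last target. There are 200 camera calls.

## Task

On the gas valve box, first stand the gas lever upright (standby). Then turn the padlock's dial clockwise, click by click, until its pointer faces the shackle, pull the shackle all the way open, take the padlock out of its seat and finish holding it up, dial upward and roughly level, its shackle still open, at least 10 cm above the box, keeping hold of it when your program ends. Leave the lever upright and do not disturb the bottle, jar and spanner.

Things in the scene. Friction and masses are not known exactly. Their poses are not given: they have to be found in the camera images.
- valve_box: fixed dark grey metal box, 178 (x) x 290 (y) x 60 mm high. Origin on the table under the centre of the padlock's seat; x runs from its front edge (x = -48 mm, robot's side) to its back edge (130), y from -85 to 205 mm. Seat: four corner stops 8 mm high, 1.5 mm clear of the padlock, only within 14 mm of its corners: the middle of its sides is free. Lever pivot: x 30, y 140, z 78 mm.
- staple (a point): top middle of the steel staple fixed on the box (20 wide in y, 4 thick in x, 30 mm high), at x = -43.5, y = -18 mm of the box. It bridges the shackle's short leg, 2 mm clear each side: the padlock cannot be lifted until the shackle is pulled out.
- gas_lever (a joint): angle (rad) of the gas lever: 0 = upright, negative leans to the front of the box (-x of the box), positive to its back. Range -0.9 to 0.9; starts leaning to the front. Stays where it is left (stiff hinge, about 2 N at the grip). Its pivot is at x = 30, y = 140, z = 78 mm of the box; it swings in the box's x-z plane.
- lever_grip (a point): centre of the lever's round black handle (16 mm diameter, 34 mm long), 63 mm from the pivot; its z axis points along the lever to its end.
- padlock: loose brass combination padlock, body 70 (x) x 56 (y) x 28 mm thick, about 0.44 kg in all, lying face up in its seat, axes parallel to the box's. Origin: centre of its underside (at the start 60 mm above the table, over the box's origin). The shackle leaves its -x face; the dial stands on its top at the centre. Centre of mass about 9 mm from the origin towards -x.
- dial (a joint): dial angle (rad) about the padlock's z, counter-clockwise from above positive. At 0 the pointer faces the shackle (-x of the padlock) and frees it, within about 0.1 rad; elsewhere it is blocked. Clicks into a notch every 30 degrees (0.524 rad) and settles in the nearest; up to 0.06 N m to turn on. Starts one to three notches counter-clockwise of 0; range -0.7 to 2.2.
- dial_grip (a point): on the dial's axis, mid-height of its aluminium grip bar, 46 mm above the padlock's underside. Bar 36 long, 10 wide, 20 mm tall (36 to 56 mm above the underside) on a black disc of 22 mm radius. The bar lies along this point's x, which points away from the pointer: the pointer (4 mm wide nose, white line on the bar) is the -x end.
- shackle (a joint): travel (m) of the shackle out of the padlock: 0 closed, 0.030 fully open, towards -x of the padlock. Slides with 2 N of friction when the dial is at 0 and stays where it is left; about 1.5 mm of play when blocked.
- shackle_bow (a point): middle of the shackle's cross bar (8 mm round steel along y, straight for 20 mm; whole shackle 44 mm wide), 14 mm above the padlock's underside and, closed, 85 mm from the padlock's origin towards -x. It overhangs the front of the box: free below down to the table; 36 mm free between it and the staple.
- solvent_bottle: glass bottle, 60 mm diameter, 130 mm high, on the table to the right of the box; origin at the centre of its underside. Leave alone.
- vial_jar: small amber jar, 36 mm diameter, 45 mm high, on the back of the box; origin at the centre of its underside. Leave alone.
- spanner: steel spanner 130 mm long lying on the table to the left of the box; origin at the centre of its underside. Leave alone.

How it is judged:
By the outcome, as a careful person would: the job done as asked, in the order asked, and still so for the second after the job is handed in, while the arm keeps its last pose, push and grip.
It also fails if it takes over 67 s, if anything falls off the work surface, if the arm or the gripper's body presses on something with over 40 N, if the wrist force passes 120 N, or if a joint passes its speed limit or range.

## Working session

There is one attempt and no reset: what is moved stays moved. The work goes in short steps, Python scripts to look and compute and a tool call to move; the robot and the scene stay as the last step left them, time stands still between calls to the robot, and variables do not carry over. Pictures are saved under pics/ and viewed, at most 10 in all, crops included, and the job is handed in when it is done.

Besides the shell and the picture viewer there is one more tool, called after "Emit:" as name([rows], argument=value, ...), one row to a line, values as JSON. apply_moves: Moves the arm, as the interface text tells. Its arguments: {"type":"object","properties":{"moves":{"type":"array"},"jaw":{"type":"number"},"newtons":{"type":"number"}},"required":["moves"]}

```bash
mkdir -p pics
python3 - <<'E'
from plant import *
import cv2,numpy as np
s=get_state();print({k:np.round(v,3) for k,v in s.items()}, tip_reach)
for n in("scene","top"):
    im=get_image(n);cv2.imwrite(f"pics/{n}0.png",cv2.cvtColor(im,cv2.COLOR_RGB2BGR))
    p=camera_params(n);print(n,{k:np.round(v,3).tolist() for k,v in p.items()})
E
```

```text
{'t': np.float64(0.0), 'joint_pos': array([ 1.085,  0.478,  0.022,  1.556, -0.011,  1.109, -0.083]), 'dq': array([ 0.001, -0.   ,  0.   , -0.002,  0.001, -0.001,  0.   ]), 'tau': array([-0.0000e+00, -5.9644e+01,  1.6080e+00, -2.8119e+01,  1.3000e-02,
        9.0000e-03,  0.0000e+00]), 'ee_pos': array([ 0.249, -0.627,  0.255]), 'eef_rot': array([ 0.982,  0.188, -0.   , -0.001]), 'ft_force': array([-0.335, -0.103,  0.209]), 'torque': array([ 0.027, -0.024, -0.017]), 'grasp_force': np.float64(0.0), 'width': np.float64(0.999)} 0.025
scene {'K': [[405.951, 0.0, 276.412], [0.0, 405.951, 211.353], [0.0, 0.0, 1.0]], 'dist_coeffs': [-0.086, 0.0, 0.0, 0.0, 0.0], 'R': [[-0.423, 0.906, 0.008], [0.501, 0.241, -0.831], [-0.755, -0.347, -0.556]], 't': [0.239, -0.229, 1.286]}
top {'K': [[522.631, 0.0, 279.419], [0.0, 522.631, 206.712], [0.0, 0.0, 1.0]], 'dist_coeffs': [-0.184, 0.0, 0.0, 0.0, 0.0], 'R': [[-0.017, -1.0, -0.004], [-0.988, 0.017, -0.152], [0.152, 0.001, -0.988]], 't': [0.024, 0.629, 0.997]}
```

View pics/scene0.png

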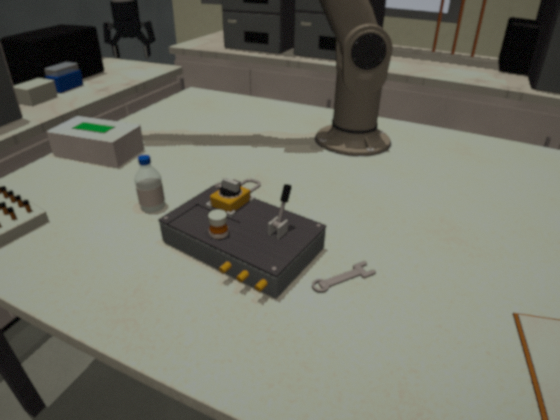

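View pics/top0.png

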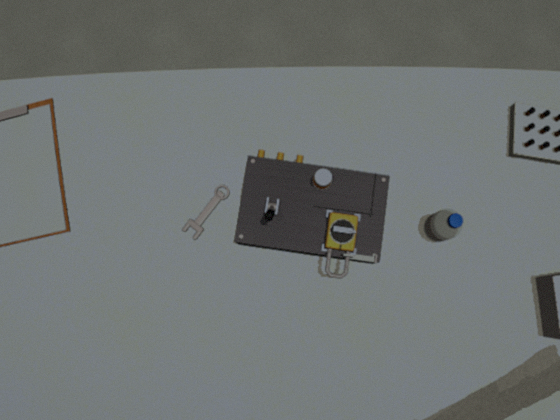

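The scene view shows the box with the brass padlock at about (230,197) and the lever leaning towards the robot, its grip at (286,193). The top view shows the box corners near (248,156), (389,175), (379,262) and (236,243). The dial is at (343,231), the shackle bow at (337,276) and the lever grip at (270,214).

```bash
cat > h.py <<'E'
import cv2,numpy as np
from plant import camera_params
def ray(n,uv):
    p=camera_params(n);K,d,R,t=[np.array(p[k],float) for k in("K","dist_coeffs","R","t")]
    q=cv2.undistortPoints(np.array(uv,float).reshape(-1,1,2),K,d).reshape(-1,2)
    return -R.T@t, np.c_[q,np.ones(len(q))]@R
def onz(n,uv,z):
    c,d=ray(n,uv);return c+d*((z-c[2])/d[:,2])[:,None]
def two(a,b):
    (c1,d1),(c2,d2)=ray("top",a),ray("scene",b);d1,d2=d1[0],d2[0]
    s=np.linalg.lstsq(np.c_[d1,-d2],c2-c1,rcond=None)[0];p,q=c1+s[0]*d1,c2+s[1]*d2
    return (p+q)/2,np.linalg.norm(p-q)
def proj(n,X):
    p=camera_params(n);K,d,R,t=[np.array(p[k],float) for k in("K","dist_coeffs","R","t")]
    return cv2.projectPoints(np.array(X,float).reshape(-1,3),cv2.Rodrigues(R)[0],t,K,d)[0].reshape(-1,2)
E
python3 - <<'E'
from h import *
im=cv2.imread("pics/top0.png")
g=im.max(2)
m=((g<75)).astype(np.uint8)*255
m[:150]=0;m[275:]=0;m[:,:228]=0;m[:,395:]=0
m=cv2.morphologyEx(m,cv2.MORPH_CLOSE,np.ones((5,5)));m=cv2.morphologyEx(m,cv2.MORPH_OPEN,np.ones((9,9)))
c=max(cv2.findContours(m,0,2)[0],key=cv2.contourArea)
r=cv2.minAreaRect(c);b=cv2.boxPoints(r);print(r,b)
P=onz("top",b,.06);print(P.round(4)); print([np.linalg.norm(P[i]-P[i-1]).round(4) for i in range(4)])
hsv=cv2.cvtColor(im,cv2.COLOR_BGR2HSV)
y=cv2.inRange(hsv,(18,120,80),(35,255,255));y[:200]=0
y=cv2.morphologyEx(y,cv2.MORPH_CLOSE,np.ones((15,15)))
c=max(cv2.findContours(y,0,2)[0],key=cv2.contourArea);r=cv2.minAreaRect(c);b=cv2.boxPoints(r)
P=onz("top",b,.088);print(r,P.round(4),P.mean(0), [np.linalg.norm(P[i]-P[i-1]).round(4) for i in range(4)])
cv2.imwrite("pics/crop0.png",cv2.resize(im[145:290,225:400],None,fx=4,fy=4,interpolation=cv2.INTER_CUBIC))
im=cv2.imread("pics/scene0.png")
cv2.imwrite("pics/crop1.png",cv2.resize(im[170:290,155:330],None,fx=4.5,fy=4.5,interpolation=cv2.INTER_CUBIC))
E
```

```text
((312.2792663574219, 209.67501831054688), (145.69210815429688, 89.8237533569336), 8.32564926147461) [[233.69772 243.56552]
 [246.70413 154.68842]
 [390.8608  175.78452]
 [377.8544  264.66162]]
[[ 0.5556  0.1039  0.06  ]
 [ 0.7341  0.0771  0.06  ]
 [ 0.6861 -0.212   0.06  ]
 [ 0.509  -0.1778  0.06  ]]
[np.float64(0.2855), np.float64(0.1805), np.float64(0.2931), np.float64(0.1805)]
((341.6199645996094, 231.16000366210938), (28.991378784179688, 35.779605865478516), 8.13010311126709) [[ 0.5441 -0.0719  0.088 ]
 [ 0.612  -0.0836  0.088 ]
 [ 0.6031 -0.1388  0.088 ]
 [ 0.5352 -0.1265  0.088 ]] [ 0.57359011 -0.10520107  0.088     ] [np.float64(0.0554), np.float64(0.0689), np.float64(0.0559), np.float64(0.069)]
```

View pics/crop0.png

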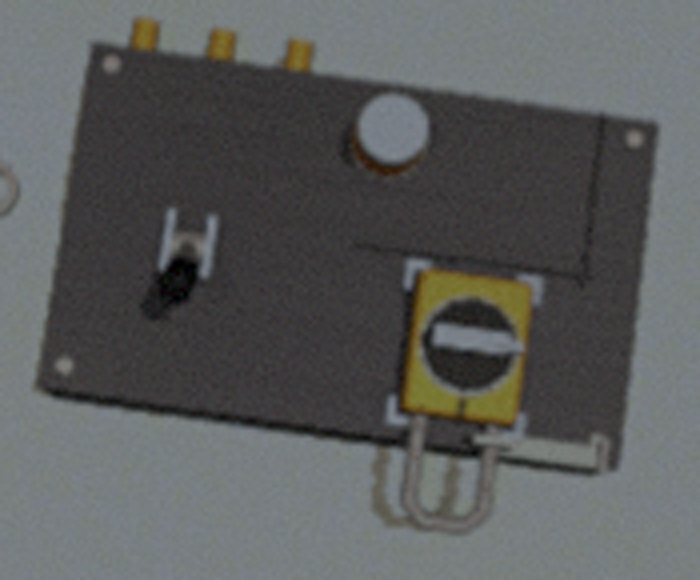

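View pics/crop1.png

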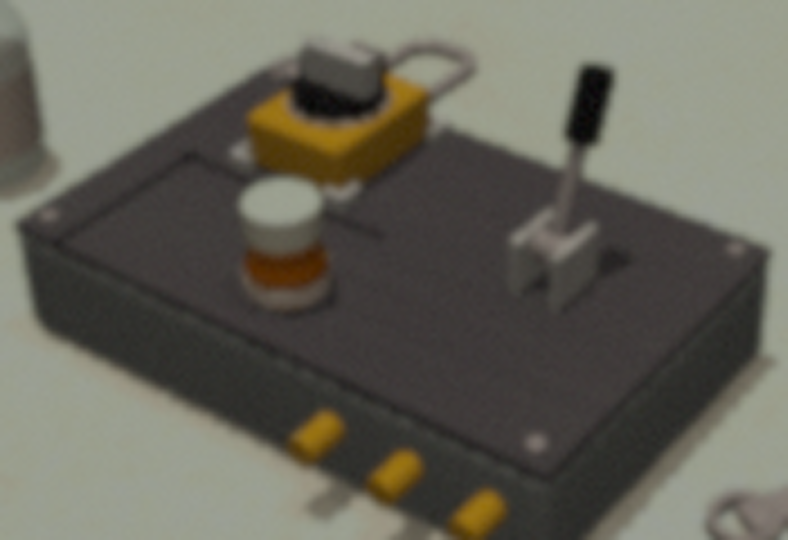

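The crops show the pointer facing the box's -y side, at crop (520,345), so the dial is three notches (90°) counter-clockwise. The lever grip is at about scene px (286,193) and top px (270,214). A flat light bracket runs along the box's front right edge.

```bash
cat >> h.py <<'E'
O=np.array([.573,-.105,0]);YAW=np.radians(-9.7)
c_,s_=np.cos(YAW),np.sin(YAW);RB=np.array([[c_,-s_,0],[s_,c_,0],[0,0,1]])
def W(x,y,z): return O+RB@(np.array([x,y,z])/1000)
E
python3 - <<'E'
from h import *
print("cam",-np.array(camera_params("top")["R"]).T@camera_params("top")["t"])
print("grip tri",two([[270,214.5]],[[286.1,193.3]]))
G,e=two([[270,214.5]],[[286.1,193.3]]);print("in box",RB.T@(G-O)*1000)
for a in np.arange(-.9,.1,.1):
    g=W(30+63*np.sin(a),140,78+63*np.cos(a));print(a.round(1),g.round(3),proj("top",g)[0].round(1),proj("scene",g)[0].round(1))
for n,p in dict(dialtop=(0,0,116),nose=(0,-20,114),bow=(-85,0,74),piv=(30,140,78),FL=(-48,205,60),BL=(130,205,60),BR=(130,-85,60),FR=(-48,-85,60),st=(-43.5,-18,90)).items():
    t,s=proj("top",W(*p))[0],proj("scene",W(*p))[0]
    print(n,((t-[225,145])*4).round(),((s-[155,170])*4.5).round(),W(*p).round(4))
E
```

```text
cam [0.4704647  0.01196217 1.08065854]
grip tri (array([0.60067902, 0.0322906 , 0.13546533]), np.float64(0.0039955467353407995))
in box [  4.15129504 139.99143712 135.46532715]
-0.9 [0.578 0.036 0.117] [267.3 228.7] [291.7 196.3]
-0.8 [0.582 0.036 0.122] [267.5 226.2] [290.6 195.1]
-0.7 [0.586 0.035 0.126] [267.9 223.5] [289.3 194.2]
-0.6 [0.591 0.034 0.13 ] [268.2 220.5] [287.9 193.5]
-0.5 [0.596 0.033 0.133] [268.6 217.4] [286.3 193.2]
-0.4 [0.602 0.032 0.136] [269.1 214.2] [284.6 193.3]
-0.3 [0.608 0.031 0.138] [269.6 210.8] [282.8 193.6]
-0.2 [0.614 0.03  0.14 ] [270.1 207.4] [281.  194.3]
-0.1 [0.62  0.029 0.141] [270.6 204. ] [279.  195.3]
-0.0 [0.626 0.028 0.141] [271.1 200.6] [277.1 196.7]
dialtop [473. 339.] [332.  44.] [ 0.573 -0.105  0.116]
nose [515. 346.] [299.  36.] [ 0.5696 -0.1247  0.114 ]
bow [439. 523.] [448.  50.] [ 0.4892 -0.0907  0.074 ]
piv [187. 244.] [548. 249.] [0.6262 0.0279 0.078 ]
FL [ 32. 385.] [772. 248.] [0.5602 0.1052 0.06  ]
BL [91. 36.] [538. 478.] [0.7357 0.0752 0.06  ]
BR [661. 122.] [  4. 217.] [ 0.6868 -0.2107  0.06  ]
FR [617. 474.] [272.  55.] [ 0.5114 -0.1807  0.06  ]
st [492. 441.] [365.  45.] [ 0.5271 -0.1154  0.09  ]
```

```bash
sed -i 's/\.573,-\.105/.572,-.105/' h.py
cat >> h.py <<'E'
from plant import get_state
from scipy.spatial.transform import Rotation as Ro
def go(x,y,zgrasp,ang):
    """shift (cm) in tool axes + turn (deg) to put grasp point at box (x,y,z mm), tool y axis at ang deg in box frame"""
    s=get_state();R=Ro.from_quat(s["eef_rot"]).as_matrix()
    T=W(x,y,zgrasp)+[0,0,.006]
    d=R.T@(T-s["ee_pos"])*100
    cur=np.degrees(np.arctan2(R[1,1],R[0,1]));turn=-(ang+np.degrees(YAW)-cur)
    turn=(turn+180)%360-180
    print("shift",d.round(2),"turn",round(turn,1),"z tilt",R[:,2].round(3),"j7",round(s["joint_pos"][6],2),"t",s["t"])
E
python3 -c "
from h import *
go(18,140,200,0)"
```

```text
shift [ 58.12 -47.6    5.02] turn -58.7 z tilt [-0.001  0.001 -1.   ] j7 -0.08 t 0.1
```

Emit:
apply_moves([
  [[58.1,-47.6,0,-58.7],[58.1,-47.6,0,-58.7],[58.1,-47.6,0,-58.7],[58.1,-47.6,0,-58.7],[58.1,-47.6,0,-58.7],[58.1,-47.6,0,-58.7],[58.1,-47.6,0,-58.7],[58.1,-47.6,0,-58.7],[58.1,-47.6,0,-58.7],[58.1,-47.6,0,-58.7],[58.1,-47.6,0,-58.7],[58.1,-47.6,0,-58.7],[58.1,-47.6,0,-58.7],[58.1,-47.6,0,-58.7],[58.1,-47.6,0,-58.7],[58.1,-47.6,0,-58.7],[58.1,-47.6,0,-58.7],[58.1,-47.6,0,-58.7],[58.1,-47.6,0,-58.7],[58.1,-47.6,0,-58.7]],
], jaw=-1, newtons=25)

```text
t: 2.1
ee_pos: [0.6131, 0.0275, 0.2564]
eef_rot: [0.765, 0.644, -0.0, 0.0]
ft_force: [0.1, -0.7, 1.2]
width: 1.002
grasp_force: 0.0
```

Run:
```python
from h import *
from plant import get_image
go(18,140,145,0);go(30,140,145,0)
im=cv2.cvtColor(get_image("scene"),cv2.COLOR_RGB2BGR)
cv2.imwrite("pics/s1.png",cv2.resize(im[90:290,140:380],None,fx=3,fy=3,interpolation=cv2.INTER_CUBIC))
```

```text
shift [ 0.25 -0.02 10.54] turn -0.1 z tilt [-0.    -0.001 -1.   ] j7 -0.5 t 2.1
shift [ 0.25  1.18 10.54] turn -0.1 z tilt [-0.    -0.001 -1.   ] j7 -0.5 t 2.1
```

View pics/s1.png

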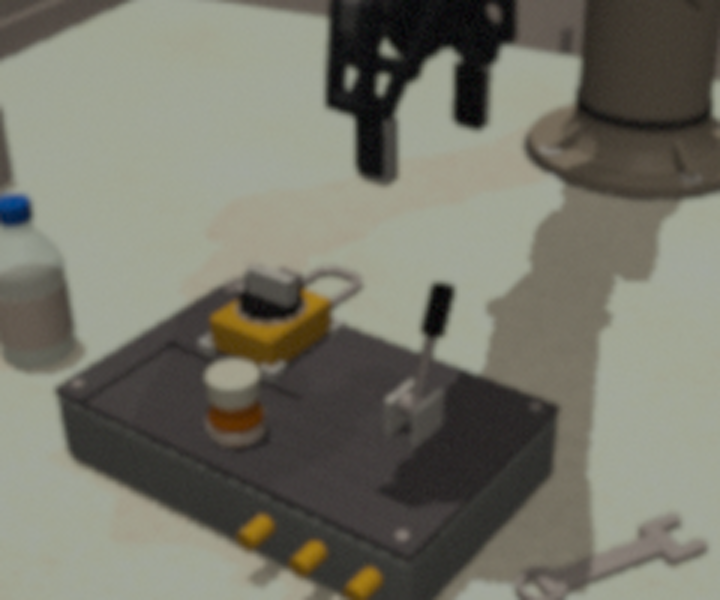

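The open fingers, at crop (375,150) and (470,95), hang behind and in front of the lever grip at (438,310), aligned with the box x. Now I'll descend around it.

Emit:
apply_moves([
  [[0.1,0,4,0],[0.2,0,7,0],[0.2,0,9,0],[0.2,0,10.5,0],[0.2,0,10.5,0],[0.2,0.5,10.5,0],[0.2,0.9,10.5,0],[0.2,1.2,10.5,0],[0.2,1.2,10.5,0]],
])

```text
t: 3.05
ee_pos: [0.6267, 0.0292, 0.1522]
eef_rot: [0.764, 0.645, 0.001, 0.001]
ft_force: [0.5, -0.0, -0.4]
width: 1.004
grasp_force: 0.0
```

Emit:
apply_moves([
  [[0,0,0,0],[0,0,0,0],[0,0,0,0],[0,0,0,0],[0,0,0,0],[0,0,0,0],[0,0,0,0],[0,0,0,0],[0,0,0,0],[0,0,0,0],[0,0,0,0],[0,0,0,0]],
], jaw=1, newtons=20)

```text
t: 4.25
ee_pos: [0.6255, 0.0293, 0.1514]
eef_rot: [0.764, 0.645, -0.0, -0.0]
ft_force: [-4.0, -0.7, 3.9]
width: 0.177
grasp_force: 21.4
```

```bash
python3 -c "
from h import *
go(30,140,145,0);s=get_state();print(s['width']*85,s['grasp_force'],s['ft_force'])"
```

```text
shift [-0.14 -0.02  0.04] turn 0.0 z tilt [-0. -0. -1.] j7 -0.55 t 4.25
15.062259197392079 21.39432281255722 [-3.99320251 -0.65868578  3.91474976]
```

Emit:
apply_moves([
  [[0,0,0,0],[0,0,0,0],[0,0,0,0],[0,0,0,0],[0,0,0,0],[0,0,0,0],[0,0,-3,0],[0,0,-7,0],[0,0,-10,0],[0,0,-10,0],[10,0,-10,0],[10,0,-10,0],[10,0,-10,0]],
], jaw=-1)

```text
t: 5.55
ee_pos: [0.6411, 0.1378, 0.2511]
eef_rot: [0.761, 0.649, 0.002, -0.002]
ft_force: [0.1, 0.3, 0.4]
width: 0.997
grasp_force: 0.0
```

Run:
```python
from h import *
from plant import get_image
go(0,0,200,0)
im=cv2.cvtColor(get_image("scene"),cv2.COLOR_RGB2BGR)
cv2.imwrite("pics/s2.png",cv2.resize(im[150:290,150:330],None,fx=4,fy=4,interpolation=cv2.INTER_CUBIC))
for a in(-.1,0,.1):
    for L in (30,46,63,80):print(a,L,((proj("scene",W(30+L*np.sin(a),140,78+L*np.cos(a)))[0]-[150,150])*4).round())
```

```text
shift [-25.09  -3.01   4.36] turn 0.7 z tilt [-0.     0.006 -1.   ] j7 -0.66 t 5.55
-0.1 30 [512. 244.]
-0.1 46 [515. 214.]
-0.1 63 [517. 180.]
-0.1 80 [520. 146.]
0 30 [508. 247.]
0 46 [509. 218.]
0 63 [509. 186.]
0 80 [510. 153.]
0.1 30 [505. 250.]
0.1 46 [503. 223.]
0.1 63 [501. 192.]
0.1 80 [499. 161.]
```

View pics/s2.png

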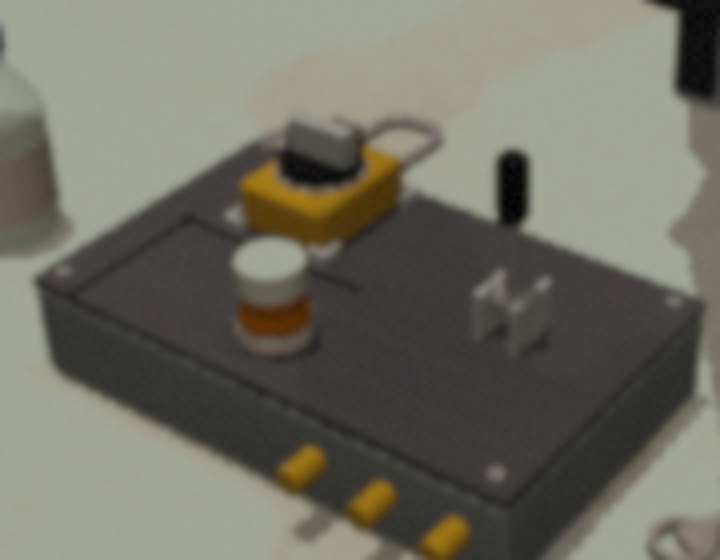

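The lever's grip now runs from (513,155) to (513,222), vertical in the picture, so it is upright. Next I'll refine the dial position from the first top picture.

Run:
```python
from h import *
im=cv2.imread("pics/top0.png")
h=cv2.cvtColor(im,cv2.COLOR_BGR2HSV)
m=cv2.inRange(h,(0,0,120),(180,60,255));w=np.zeros_like(m);w[222:240,332:358]=255;m&=w
c=max(cv2.findContours(m,0,2)[0],key=cv2.contourArea);r=cv2.minAreaRect(c);print(r)
P=onz("top",[r[0]],.116);print("bar",RB.T@(P[0]-O)*1000)
B=onz("top",cv2.boxPoints(r),.116);print((RB.T@(B-O).T).T*1000)
# dial disc: dark inside brass
k=cv2.inRange(h,(0,0,0),(180,255,70));w[:]=0;w[214:248,328:358]=255
y=cv2.inRange(h,(18,120,80),(35,255,255));y[:200]=0
y=cv2.morphologyEx(y,cv2.MORPH_OPEN,np.ones((2,2)))
c=max(cv2.findContours(y,0,2)[0],key=cv2.contourArea);hull=cv2.convexHull(c)
f=np.zeros_like(y);cv2.drawContours(f,[hull],-1,255,-1);f=cv2.erode(f,np.ones((5,5)))
d=(f>0)&(y==0);v,u=np.nonzero(d);print(len(u));print("disc",RB.T@(onz("top",[[ (u.min()+u.max())/2,(v.min()+v.max())/2]],.1)[0]-O)*1000)
go(0,0,200,0)
```

```text
((344.3699645996094, 229.40997314453125), (21.496047973632812, 4.38406229019165), 8.130102157592773)
bar [  2.03775622  -1.73965186 116.        ]
[[ -2.22852272  18.3108258  116.        ]
 [  5.98679311  18.2867925  116.        ]
 [  6.30907681 -21.85366129 116.        ]
 [ -1.91428321 -21.7820944  116.        ]]
106
disc [ 16.05205987  -1.0519225  100.        ]
shift [-24.66  -3.03   4.41] turn 0.5 z tilt [-0.001  0.003 -1.   ] j7 -0.66 t 5.6
```

Emit:
apply_moves([
  [[-5,-1,0,0.5],[-10,-2,0,0.5],[-15,-3,0,0.5],[-20,-3,0,0.5],[-24.7,-2.9,0,0.5],[-24.7,-2.9,2,0.5],[-24.7,-2.9,6,0.5],[-24.7,-2.9,7,0.5],[-24.7,-2.9,7,0.5],[-24.7,-2.9,7,0.5],[-24.7,-2.9,7,0.5]],
], jaw=0)

```text
t: 6.7
ee_pos: [0.5735, -0.1105, 0.183]
eef_rot: [0.767, 0.642, 0.001, 0.001]
ft_force: [1.2, -0.4, 0.1]
width: 0.496
grasp_force: 0.0
```

Run:
```python
from h import *
from plant import get_image
go(1,0,119,0)
for n,(a,b,c,d) in dict(scene=(110,290,150,330)).items():
    im=cv2.cvtColor(get_image(n),cv2.COLOR_RGB2BGR)
    cv2.imwrite("pics/s3.png",cv2.resize(im[120:260,170:350],None,fx=4,fy=4,interpolation=cv2.INTER_CUBIC))
```

```text
shift [ 0.52 -0.16  5.8 ] turn -0.4 z tilt [ 0.003 -0.    -1.   ] j7 -0.29 t 6.7
```

View pics/s3.png

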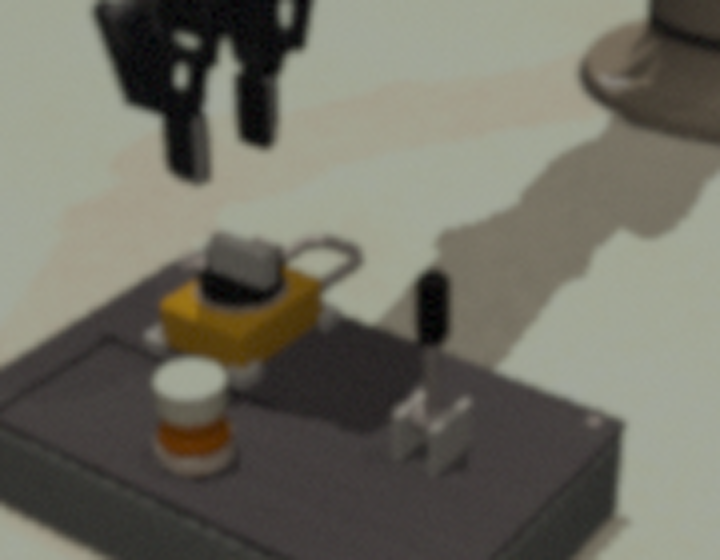

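The fingers, at crop (188,150) and (257,115), are half open above the dial bar at (245,258). The lever still stands upright at (432,305).

Emit:
apply_moves([
  [[0.5,-0.2,1,-0.4],[0.5,-0.2,2.5,-0.4],[0.5,-0.2,3,-0.4],[0.5,-0.2,3,-0.4],[0.5,-0.2,3,-0.4],[0.5,-0.2,3,-0.4]],
])

```text
t: 7.35
ee_pos: [0.5716, -0.1056, 0.1516]
eef_rot: [0.765, 0.644, 0.0, 0.0]
ft_force: [0.2, 0.3, 0.6]
width: 0.501
grasp_force: 0.0
```

```bash
python3 -c "
from h import *
go(1,0,119,0)"
```

```text
shift [0.06 0.13 2.66] turn -0.1 z tilt [ 0.001 -0.    -1.   ] j7 -0.31 t 7.35
```

Emit:
apply_moves([
  [[0.1,0.1,1,0],[0.1,0.1,2,0],[0.1,0.1,2.6,0],[0.1,0.1,2.6,0],[0.1,0.1,2.6,0]],
])

```text
t: 7.85
ee_pos: [0.5723, -0.1046, 0.125]
eef_rot: [0.765, 0.644, -0.0, -0.0]
ft_force: [-0.9, 0.2, -0.8]
width: 0.499
grasp_force: 0.0
```

Emit:
apply_moves([
  [[0,0,0,0],[0,0,0,0],[0,0,0,0],[0,0,0,0],[0,0,0,0],[0,0,0,0],[0,0,0,0],[0,0,0,0]],
], jaw=1, newtons=20)

```text
t: 8.65
ee_pos: [0.5728, -0.1047, 0.1257]
eef_rot: [0.765, 0.644, 0.0, 0.0]
ft_force: [-1.1, -0.7, 5.0]
width: 0.112
grasp_force: 23.5
```

```bash
python3 -c "
from h import *
go(1,0,119,0);s=get_state();print(s['width']*85,s['grasp_force'],s['ft_force'],s['torque'])"
```

```text
shift [-0.04  0.03  0.07] turn -0.1 z tilt [ 0.001 -0.    -1.   ] j7 -0.33 t 8.65
9.534100025125051 23.509849905967712 [-1.05385648 -0.69782777  4.97439399] [-0.07755269  0.06445707  0.02688817]
```

Emit:
apply_moves([
  [[0,0,-0.1,0],[0,0,-0.1,6],[0,0,-0.1,12],[0,0,-0.1,18],[0,0,-0.1,24],[0,0,-0.1,30],[0,0,-0.1,30],[0,0,-0.1,30],[0,0,-0.1,36],[0,0,-0.1,42],[0,0,-0.1,48],[0,0,-0.1,54],[0,0,-0.1,60],[0,0,-0.1,60],[0,0,-0.1,60]],
], newtons=30)

```text
t: 10.15
ee_pos: [0.5724, -0.1047, 0.126]
eef_rot: [0.984, 0.178, -0.0, 0.0]
ft_force: [1.8, -0.6, -3.9]
width: 0.112
grasp_force: 30.9
```

Emit:
apply_moves([
  [[0,0,0,6],[0,0,0,12],[0,0,0,18],[0,0,0,24],[0,0,0,30],[0,0,0,30],[0,0,0,30],[0,0,0,30]],
])

```text
t: 10.95
ee_pos: [0.5725, -0.1049, 0.1262]
eef_rot: [0.996, -0.084, 0.0, 0.0]
ft_force: [4.1, -1.6, -4.5]
width: 0.105
grasp_force: 30.8
```

```bash
python3 -c "
from h import *
go(1,0,119,-90);s=get_state();print(s['width']*85,s['grasp_force'],s['ft_force'],s['torque'])"
```

```text
shift [0.06 0.02 0.12] turn 0.1 z tilt [ 0. -0. -1.] j7 -1.68 t 10.95
8.956462885149278 30.81385910511017 [ 4.0992817  -1.57603338 -4.478753  ] [-0.4163836  -0.69986626  0.05652026]
```

Emit:
apply_moves([
  [[0,0,0,0],[0,0,0,0],[0,0,0,0],[0,0,0,0],[0,0,-2,0],[0,0,-5,0],[0,0,-8,0],[-5,0,-10,-8],[-10,0,-10,-16],[-13,0,-10,-24],[-13,0,-10,-32],[-13,0,-10,-40],[-13,0,-10,-48],[-13,0,-10,-56],[-13,0,-10,-64],[-13,0,-10,-72],[-13,0,-10,-80],[-13,0,-10,-88],[-13,0,-10,-90],[-13,0,-10,-90]],
], jaw=-0.2)

```text
t: 12.95
ee_pos: [0.4442, -0.0826, 0.2264]
eef_rot: [0.765, 0.645, 0.0, 0.0]
ft_force: [-0.3, -0.4, 0.0]
width: 0.602
grasp_force: 0.0
```

Run:
```python
from h import *
from plant import get_image
go(-85,0,74,0)
im=cv2.cvtColor(get_image("top"),cv2.COLOR_RGB2BGR);s=cv2.cvtColor(get_image("scene"),cv2.COLOR_RGB2BGR)
cv2.imwrite("pics/full_top4.png",im)
a=cv2.resize(im[190:300,300:400],None,fx=4,fy=4,interpolation=cv2.INTER_CUBIC)
b=cv2.resize(s[150:260,200:300],None,fx=4,fy=4,interpolation=cv2.INTER_CUBIC)
cv2.imwrite("pics/s4.png",np.hstack([a,b]))
for p in((-85,0,74),(-20,0,116),(-43.5,-18,90)):print(p,((proj("top",W(*p))[0]-[300,190])*4).round(),((proj("scene",W(*p))[0]-[200,150])*4).round())
```

```text
shift [-0.05  4.47 14.64] turn -0.0 z tilt [ 0. -0. -1.] j7 -0.17 t 12.95
(-85, 0, 74) [139. 345.] [219. 124.]
(-20, 0, 116) [167. 204.] [141. 103.]
(-43.5, -18, 90) [192. 263.] [145. 119.]
```

View pics/s4.png

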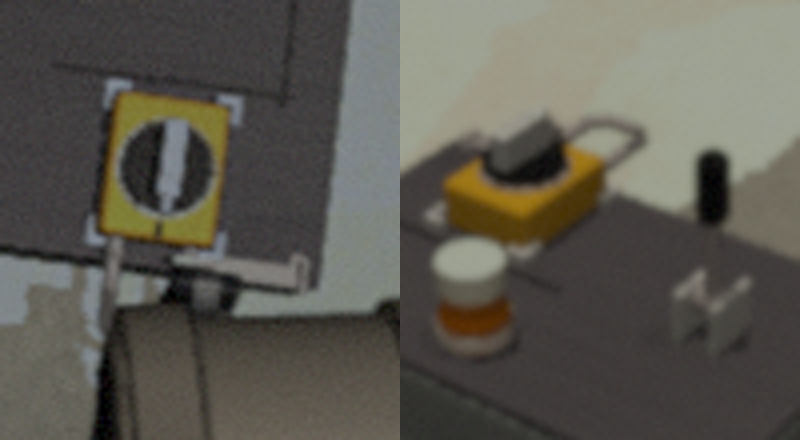

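The dial's pointer nose at (167,205) now faces the shackle, lined up with the index mark at (160,230). The shackle bow is free at right crop (635,130).

Emit:
apply_moves([
  [[0,2,4,0],[0,4.6,8,0],[0,4.6,9.5,0],[0,4.6,9.5,0],[0,4.6,9.5,0],[0,4.6,9.5,0],[0,4.6,9.5,0]],
], jaw=0.4)

```text
t: 13.75
ee_pos: [0.4902, -0.0905, 0.1327]
eef_rot: [0.765, 0.644, 0.001, 0.001]
ft_force: [0.6, 0.1, -0.5]
width: 0.299
grasp_force: 0.0
```

Run:
```python
from h import *
from plant import get_image
go(-84,0,70,0);print(get_state()['width']*85)
s=cv2.cvtColor(get_image("scene"),cv2.COLOR_RGB2BGR)
cv2.imwrite("pics/s5.png",cv2.resize(s[110:240,190:310],None,fx=4.6,fy=4.6,interpolation=cv2.INTER_CUBIC))
```

```text
shift [-0.05 -0.11  5.67] turn -0.1 z tilt [ 0.002 -0.001 -1.   ] j7 -0.22 t 13.75
25.451515604145488
```

View pics/s5.png

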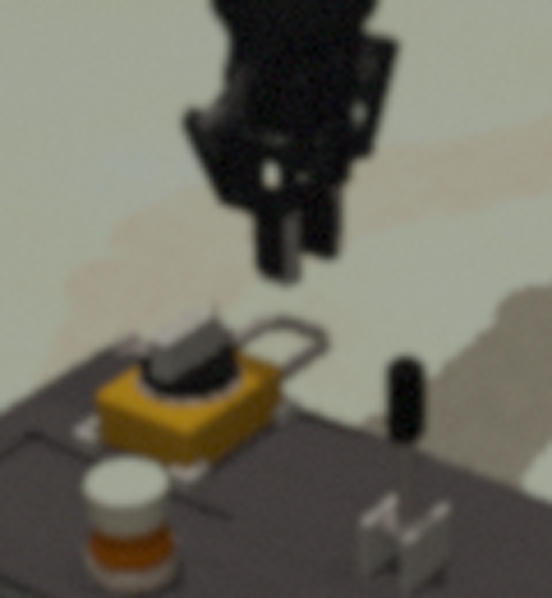

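Run:
```python
from h import *
def f(P): return ((proj("scene",P)[0]-[190,110])*4.6).round()
p=get_state()["ee_pos"]
for d in(.019,.025):
  for o in(-20,20):print("tip",d,o,f(p-[0,0,d]+RB@[o/1000,0,0]))
for q in((-85,0,74),(-85,-18,74),(-85,18,74),(35,28,88),(35,-28,88),(-35,28,88),(0,0,116),(30,140,158)):print(q,f(W(*q)))
```

```text
tip 0.019 -20 [320. 240.]
tip 0.019 20 [268. 271.]
tip 0.025 -20 [320. 251.]
tip 0.025 20 [269. 283.]
(-85, 0, 74) [298. 326.]
(-85, -18, 74) [268. 316.]
(-85, 18, 74) [327. 337.]
(35, 28, 88) [180. 428.]
(35, -28, 88) [ 84. 389.]
(-35, 28, 88) [279. 361.]
(0, 0, 116) [180. 320.]
(30, 140, 158) [402. 360.]
```

Run:
```python
from h import *
im=cv2.imread("pics/top0.png");im=im.astype(np.float32)
def samp(P): 
    q=proj("top",P).astype(np.float32);return cv2.remap(im,q[:,0].reshape(1,-1),q[:,1].reshape(1,-1),cv2.INTER_LINEAR)[0]
ys=np.arange(-32,33,2)
for x in(-60,-66,-72):
    v=samp([W(x,y,74) for y in ys]);print(x,[(int(y),int(a.sum()/3),int(a[2]-a[0])) for y,a in zip(ys,v)])
xs=np.arange(-104,-64,2)
for y in(-5,0,5):
    v=samp([W(x,y,74) for x in xs]);print(y,[(int(x),int(a.sum()/3),int(a[2]-a[0])) for x,a in zip(xs,v)])
```

```text
-60 [(-32, 124, -4), (-30, 123, -5), (-28, 123, -3), (-26, 123, -1), (-24, 117, -1), (-22, 106, 2), (-20, 102, 5), (-18, 97, 6), (-16, 91, 2), (-14, 107, -4), (-12, 124, -7), (-10, 125, -7), (-8, 122, -6), (-6, 109, 0), (-4, 94, 7), (-2, 87, 11), (0, 91, 8), (2, 107, 1), (4, 119, -3), (6, 124, -3), (8, 124, -2), (10, 122, 0), (12, 110, 0), (14, 101, 2), (16, 108, 2), (18, 101, 3), (20, 87, 3), (22, 109, -5), (24, 124, -7), (26, 126, -9), (28, 122, -9), (30, 105, 3), (32, 92, 10)]
-66 [(-32, 125, -5), (-30, 125, -6), (-28, 125, -5), (-26, 123, -3), (-24, 112, -1), (-22, 101, 3), (-20, 100, 4), (-18, 96, 5), (-16, 93, 0), (-14, 109, -6), (-12, 125, -10), (-10, 127, -10), (-8, 124, -10), (-6, 108, -1), (-4, 93, 8), (-2, 90, 10), (0, 96, 8), (2, 115, -1), (4, 123, -8), (6, 127, -2), (8, 123, -1), (10, 121, 2), (12, 116, 2), (14, 103, 5), (16, 104, 4), (18, 100, 5), (20, 88, 1), (22, 108, -3), (24, 123, -6), (26, 125, -7), (28, 119, -4), (30, 102, 4), (32, 94, 9)]
-72 [(-32, 127, -6), (-30, 125, -11), (-28, 125, -9), (-26, 121, -8), (-24, 112, -2), (-22, 103, 0), (-20, 108, 2), (-18, 103,
[... 590 characters left out ...]
 5), (-74, 105, 0), (-72, 102, 3), (-70, 98, 4), (-68, 96, 4), (-66, 100, 3)]
0 [(-104, 123, -6), (-102, 124, -7), (-100, 125, -5), (-98, 124, -5), (-96, 125, -5), (-94, 125, -5), (-92, 125, -2), (-90, 123, -2), (-88, 111, -3), (-86, 96, 3), (-84, 99, 6), (-82, 98, 5), (-80, 86, 8), (-78, 82, 10), (-76, 84, 9), (-74, 85, 9), (-72, 86, 9), (-70, 93, 8), (-68, 97, 7), (-66, 96, 8)]
5 [(-104, 122, -4), (-102, 122, -3), (-100, 125, -3), (-98, 125, -3), (-96, 124, -4), (-94, 126, -6), (-92, 126, -7), (-90, 123, -7), (-88, 102, -2), (-86, 93, 3), (-84, 108, 2), (-82, 99, 3), (-80, 87, 4), (-78, 103, -1), (-76, 118, -1), (-74, 123, 2), (-72, 121, -1), (-70, 124, -1), (-68, 122, -2), (-66, 125, -5)]
```

The bow measures at box (-84, -1) mm. Descending around it, then closing.

Emit:
apply_moves([
  [[-0.1,-0.1,0,-0.1],[-0.1,-0.1,1,-0.1],[-0.1,-0.1,2,-0.1],[-0.1,-0.1,3,-0.1],[-0.1,-0.1,4,-0.1],[-0.1,-0.1,5,-0.1],[-0.1,-0.1,5.6,-0.1],[-0.1,-0.1,5.6,-0.1]],
])

```text
t: 14.6
ee_pos: [0.4879, -0.0911, 0.0742]
eef_rot: [0.764, 0.645, -0.001, -0.001]
ft_force: [-0.2, 0.1, -0.1]
width: 0.3
grasp_force: 0.0
```

```bash
python3 -c "
from h import *
go(-84,-1,70,0);s=get_state();print(s['ft_force'],s['torque'])"
```

```text
shift [-0.05  0.13 -0.18] turn 0.1 z tilt [-0.002  0.    -1.   ] j7 -0.25 t 14.6
[-0.21326092  0.06434352 -0.10010463] [ 0.02047565 -0.03113371  0.03580892]
```

Emit:
apply_moves([
  [[0,0.1,-0.1,0],[0,0.1,-0.1,0],[0,0.1,-0.1,0],[0,0.1,-0.1,0],[0,0.1,-0.1,0],[0,0.1,-0.1,0],[0,0.1,-0.1,0]],
], jaw=1, newtons=20)

```text
t: 15.3
ee_pos: [0.4896, -0.0914, 0.0764]
eef_rot: [0.764, 0.645, 0.0, 0.0]
ft_force: [-1.5, -0.5, -0.4]
width: 0.089
grasp_force: 18.6
```

```bash
python3 -c "
from h import *
go(-84,-1,70,0);s=get_state();print(s['width']*85,s['grasp_force'],s['ft_force'],s['torque'])"
```

```text
shift [-0.05 -0.05  0.04] turn 0.0 z tilt [ 0.  0. -1.] j7 -0.25 t 15.3
7.5692348773476565 18.62955518066883 [-1.45288933 -0.49444281 -0.40726006] [0.12088819 0.07377465 0.00622794]
```

Emit:
apply_moves([
  [[0,-0.3,0,0],[0,-0.6,0,0],[0,-0.9,0,0],[0,-1.2,0,0],[0,-1.5,0,0],[0,-1.8,0,0],[0,-2.1,0,0],[0,-2.4,0,0],[0,-2.7,0,0],[0,-2.7,0,0]],
])

```text
t: 16.3
ee_pos: [0.4621, -0.0869, 0.0763]
eef_rot: [0.764, 0.645, -0.0, -0.0]
ft_force: [0.1, -0.4, 0.6]
width: 0.09
grasp_force: 19.1
```

Emit:
apply_moves([
  [[0,-0.1,0,0],[0,-0.2,0,0],[0,-0.3,0,0],[0,-0.4,0,0],[0,-0.5,0,0],[0,-0.6,0,0],[0,-0.6,0,0]],
])

```text
t: 17.0
ee_pos: [0.458, -0.0861, 0.0765]
eef_rot: [0.764, 0.645, 0.001, 0.001]
ft_force: [4.6, -1.6, -1.7]
width: 0.086
grasp_force: 18.4
```

```bash
python3 -c "
from h import *
go(-114,-1,70,0);s=get_state();print(s['width']*85,s['grasp_force'],s['ft_force'],s['torque'])"
```

```text
shift [-0.04  0.16  0.05] turn 0.0 z tilt [ 0.002 -0.    -1.   ] j7 -0.26 t 17.0
7.303112955303313 18.386950716376305 [ 4.55712119 -1.55791887 -1.72787328] [-0.3462466  -0.92869917 -0.01822782]
```

Emit:
apply_moves([
  [[0,-0.1,0,0],[0,-0.2,0,0],[0,-0.3,0,0],[0,-0.3,0,0]],
])

```text
t: 17.4
ee_pos: [0.4578, -0.0859, 0.0773]
eef_rot: [0.764, 0.645, 0.003, 0.003]
ft_force: [9.9, -3.7, -2.6]
width: 0.091
grasp_force: 17.9
```

The end stop is reached. Releasing and rising.

Emit:
apply_moves([
  [[0,0.2,0,0],[0,0.3,0,0],[0,0.3,0,0]],
])

```text
t: 17.7
ee_pos: [0.4579, -0.086, 0.0765]
eef_rot: [0.764, 0.645, 0.001, 0.001]
ft_force: [5.4, -2.2, -0.7]
width: 0.089
grasp_force: 19.1
```

Emit:
apply_moves([
  [[0,0,0,0],[0,0,0,0],[0,0,0,0],[0,0,0,0],[0,0,-1,0],[0,0,-3,0],[0,0,-6,0],[0,0,-10,0],[0,0,-14,0],[0,0,-14,8],[0,0,-14,16],[0,0,-14,24],[0,0,-14,32],[0,0,-14,40],[0,0,-14,48],[0,0,-14,56],[0,0,-14,64],[0,0,-14,72],[0,0,-14,80],[0,0,-14,88]],
], jaw=0.4)

```text
t: 19.7
ee_pos: [0.4567, -0.0858, 0.2169]
eef_rot: [0.998, -0.07, 0.0, -0.0]
ft_force: [1.3, 0.1, -0.4]
width: 0.298
grasp_force: 0.0
```

Run:
```python
from h import *
from plant import get_image
go(-6,0,140,-90)
im=cv2.cvtColor(get_image("top"),cv2.COLOR_RGB2BGR);s=cv2.cvtColor(get_image("scene"),cv2.COLOR_RGB2BGR)
cv2.imwrite("pics/top6.png",im)
a=cv2.resize(im[190:300,300:400],None,fx=4,fy=4,interpolation=cv2.INTER_CUBIC)
b=cv2.resize(s[150:260,200:300],None,fx=4,fy=4,interpolation=cv2.INTER_CUBIC)
cv2.imwrite("pics/s6.png",np.hstack([a,b]))
```

```text
shift [11.09  0.29  7.1 ] turn 1.7 z tilt [ 0.  0. -1.] j7 -1.67 t 19.7
```

View pics/s6.png

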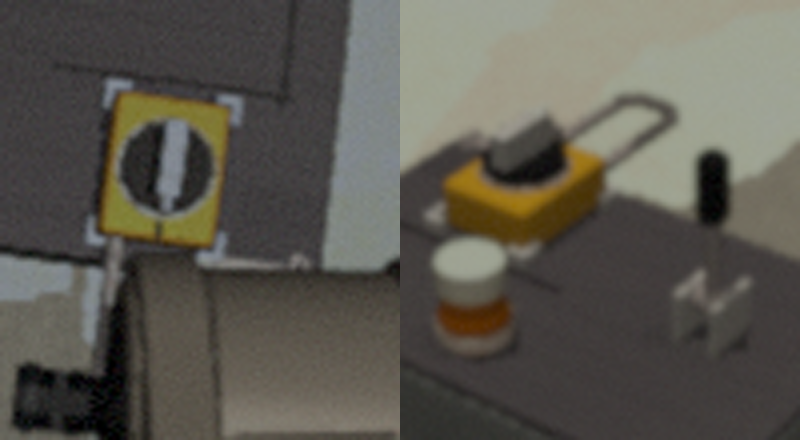

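The dial points at the shackle, at crop (168,205). The shackle is now fully drawn out, with its bow at right crop (672,115), well beyond its former (635,130). The lever is upright. Next is the body grasp.

Emit:
apply_moves([
  [[0,0,0,1.7],[4,0.1,0,1.7],[8,0.3,0,1.7],[11.1,0.3,0,1.7],[11.1,0.3,1,1.7],[11.1,0.3,4,1.7],[11.1,0.3,6,1.7],[11.1,0.3,7,1.7],[11.1,0.3,7,1.7],[11.1,0.3,7,1.7],[11.1,0.3,7,1.7]],
], jaw=-1)

```text
t: 20.9
ee_pos: [0.5673, -0.1038, 0.1476]
eef_rot: [0.997, -0.081, 0.001, -0.0]
ft_force: [0.1, -0.9, 0.2]
width: 1.006
grasp_force: 0.0
```

```bash
python3 -c "
from h import *
go(-6,-0.5,84,-90);s=get_state();print(s['width']*85,s['ft_force'])"
```

```text
shift [-0.13  0.09  5.76] turn 0.4 z tilt [ 0.002 -0.    -1.   ] j7 -1.68 t 20.9
85.53151992683495 [ 0.13987612 -0.9059383   0.16462428]
```

Emit:
apply_moves([
  [[-0.1,0.1,1.5,0.4],[-0.1,0.1,3,0.4],[-0.1,0.1,4,0.4],[-0.1,0.1,5,0.4],[-0.1,0.1,5.7,0.4],[-0.1,0.1,5.7,0.4],[-0.1,0.1,5.7,0.4]],
])

```text
t: 21.6
ee_pos: [0.5656, -0.1045, 0.0893]
eef_rot: [0.996, -0.085, 0.0, -0.0]
ft_force: [-0.0, 0.7, 0.3]
width: 1.002
grasp_force: 0.0
```

Emit:
apply_moves([
  [[0,0,0,0],[0,0,0,0],[0,0,0,0],[0,0,0,0],[0,0,0,0],[0,0,0,0],[0,0,0,0]],
], jaw=1, newtons=40)

```text
t: 22.3
ee_pos: [0.5659, -0.1045, 0.09]
eef_rot: [0.996, -0.085, 0.001, -0.0]
ft_force: [-0.3, -0.5, 5.4]
width: 0.65
grasp_force: 44.2
```

```bash
python3 -c "
from h import *
go(-6,-0.5,84,-90);s=get_state();print(s['width']*85,s['grasp_force'],s['ft_force'],s['torque'])"
```

```text
shift [ 0.01  0.   -0.  ] turn -0.1 z tilt [ 0.001 -0.    -1.   ] j7 -1.68 t 22.3
55.27628714255502 44.17932450771332 [-0.33975749 -0.45020557  5.42091544] [ 0.09332114  0.15179238 -0.00459878]
```

Width is 55 mm, so the body is held. I'll raise the grip force and lift slowly.

Emit:
apply_moves([
  [[0,0,0,0],[0,0,0,0],[0,0,-0.3,0],[0,0,-0.6,0],[0,0,-1,0],[0,0,-1.5,0],[0,0,-2,0],[0,0,-3,0],[0,0,-3,0],[0,0,-3,0]],
], newtons=70)

```text
t: 23.3
ee_pos: [0.5656, -0.1045, 0.1197]
eef_rot: [0.996, -0.085, 0.0, 0.0]
ft_force: [-0.3, -0.9, -4.9]
width: 0.641
grasp_force: 75.0
```

```bash
python3 -c "
from h import *
s=get_state();print(s['width']*85,s['grasp_force'],s['ft_force'],s['torque'],s['ee_pos'])"
```

```text
54.47838895096013 74.98251557350159 [-0.2865222  -0.87919035 -4.94195593] [ 0.01579712 -0.00905349 -0.05440211] [ 0.56556312 -0.10449383  0.11974454]
```

Emit:
apply_moves([
  [[0,0,-1,0],[0,0,-2,0],[0,0,-3.5,0],[0,0,-5,0],[0,0,-6.5,0],[0,0,-8,0],[0,0,-9.5,0],[0,0,-11,0],[0,0,-12,0],[0,0,-13,0],[0,0,-13.5,0],[0,0,-14,0],[0,0,-14,0],[0,0,-14,0],[0,0,-14,0],[0,0,-14,0]],
])

```text
t: 24.9
ee_pos: [0.5652, -0.1044, 0.2588]
eef_rot: [0.996, -0.085, -0.0, 0.0]
ft_force: [0.6, -0.4, -4.0]
width: 0.639
grasp_force: 74.8
```

Run:
```python
from h import *
from plant import get_image
s=get_state();print(s['width']*85,s['grasp_force'],s['ft_force'],s['torque'],s['ee_pos'])
im=cv2.cvtColor(get_image("scene"),cv2.COLOR_RGB2BGR);cv2.imwrite("pics/s7.png",im)
h=cv2.cvtColor(im,cv2.COLOR_BGR2HSV);y=cv2.inRange(h,(18,120,60),(35,255,255));y[230:]=0
for c in sorted(cv2.findContours(y,0,2)[0],key=cv2.contourArea)[-2:]:print(cv2.contourArea(c),cv2.boundingRect(c),cv2.minAreaRect(c))
for z in(230,):
    print([proj("scene",W(a,b,z+k))[0].round() for a,b,k in((35,-28,0),(35,28,0),(-35,28,0),(35,28,28),(-35,28,28),(-35,-28,28))])
# lever: black grip pixels
k=cv2.inRange(h,(0,0,0),(180,255,45));k[:]=k;w=np.zeros_like(k);w[183:210,268:292]=255;k&=w
v,u=np.nonzero(k);print("lever",len(u),u.min(),u.max(),v.min(),v.max(),[ (r,u[v==r].mean().round(1)) for r in range(v.min(),v.max()+1,3)])
```

```text
54.28366563988999 74.81153011322021 [ 0.56904572 -0.3962016  -4.01766855] [-0.00881042 -0.0274597  -0.0117438 ] [ 0.56519761 -0.1044478   0.25881354]
0.0 (248, 116, 1, 1) ((248.0, 116.0), (0.0, 0.0), 0.0)
429.5 (205, 113, 34, 22) ((221.2119903564453, 124.08399963378906), (34.435447692871094, 18.514646530151367), 10.30484676361084)
[array([202., 130.]), array([225., 136.]), array([249., 125.]), array([224., 122.]), array([248., 110.]), array([226., 105.])]
lever 133 268 281 189 209 [(189, np.float64(277.5)), (192, np.float64(277.5)), (195, np.float64(277.5)), (198, np.float64(277.5)), (201, np.float64(278.0)), (204, np.float64(277.5)), (207, np.float64(271.5))]
```

```bash
python3 -c "
from plant import close_job
print(close_job())"
```

```text
the job is handed in; nothing more can be done
None
```

The job is handed in at about 25 s, with the lever upright, the dial turned clockwise three clicks to face the shackle, and the shackle pulled to its end stop; the padlock is held dial up with its underside about 17 cm above the box, checked by a brass colour mask and a 4.0 N wrist load rather than by eye, and the bottle, jar and spanner were never approached.

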